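# Roll a lens tube into the centring V-block

### The job

Roll the black lens tube along the bench by its side, up the lead-in slope and into the groove of the blue V-block, then push it along the groove with a fingertip until its end rests against the brass stop. Let the tube roll rather than drag it, push gently, and never pinch it or lift it. Leave the other things on the bench where they stand, and take the hand away at the end.

Things in the scene. Friction and masses are not known exactly. Their poses are not given: they have to be found in the camera images.
- lens_tube: black lens tube, a plain cylinder 42 mm across, 160 mm long, about 0.35 kg, a white ring near each end, smooth and slippery. It starts on the bench between robot and slope, its axis within 10 degrees of the groove's direction. Origin: middle of its axis, 21 mm up at the start. Its y axis runs along it, the +y end facing the stop's side; x and z turn as it rolls. Left alone, it rolls on only a few centimetres
- rig: centring rig, fixed to the bench: blue-anodised V-block, steel-faced, with lead-in slope, brass stop and white alignment telescope in line. Origin on the bench under the middle of the groove; x is the rolling direction (up the slope, into the groove), y runs along the groove to the stop, z up. Slope and V-block span y = -60 to +60 mm; bare bench before -60; the telescope stands at y = 105 to 355 mm, 105 mm high
- slope_foot (a point): middle of the foot of the lead-in slope, on the bench: rig x = -60 mm, y = 0. From here the slope, 120 mm wide, rises evenly to its crest, 10 mm high, at rig x = -14 mm; behind the crest the groove falls away
- v_seat (a point): where the middle of the tube's axis lies when the tube is seated in the groove and against the stop: rig x = 0, y = 0, 27 mm above the bench; axes as the rig's. The groove is a 120 degree V with its bottom line 2.5 mm above the bench at rig x = 0; the far flank rises to a shoulder 16 mm high, from rig x = 24 to 46 mm
- stop_face (a point): middle of the stop's face, on the seated tube's axis line, 80 mm from v_seat along rig +y. The stop is a U-shaped brass plate, 54 mm wide, 8 mm thick, 41 mm high; its face looks to rig -y. The tube starts with its +y end about 20 to 45 mm short of this face along rig y, so that rolled straight across it lands in the groove short of the stop
- eyepiece: a loose microscope eyepiece standing upright, 39 mm across and 52 mm tall, black upper part over a bright 30 mm neck; a bystander, origin at the middle of its foot
- objective_red: a steel microscope objective with a red band, standing upright, 30 mm across and 48 mm tall; a bystander, origin at the middle of its foot
- objective_blue: a steel microscope objective with a blue band, standing upright, 30 mm across and 52 mm tall; a bystander, origin at the middle of its foot
- oil_bottle: a small amber glass bottle with a black cap, 30 mm across and 64 mm tall; a bystander, origin at the middle of its foot
- blower: a red dust blower standing on its foot, nozzle up, 56 mm across and 89 mm tall; a bystander, origin at the middle of its foot
- slide_box: a closed blue plastic box for slides, 90 x 170 x 34 mm, lying flat on the bench; a bystander, origin at the middle of its underside
- screwdriver: a screwdriver with a yellow handle lying on the bench to the robot's right; a bystander
Mind the look-alikes: they are no part of the job. Of the things like the lens_tube, leave any that is red; of the rest the smaller one is meant.

How it is judged:
By the outcome, as a careful person would: the job done as asked, in the order asked, and still so for the second after the job is handed in, with the robot touching nothing.
It also fails if it takes over 54 s, if anything falls off the work surface, if the arm or the gripper's body presses on something with over 40 N, if the wrist force passes 120 N, or if a joint passes its speed limit or range.

### The arm

A 6-joint arm with a two-finger parallel gripper is mounted at the origin on the work surface. World frame = base frame: x ahead of the robot, y to its left, z up, the work surface at z = 0. Lengths are in m, angles in rad, forces in N, time in s.
With the tool pointing down it reaches from about 0.375 to 0.9 m from the base axis. Payload 3.1 kg.
Tool frame: the origin (TCP) lies midway between the tips of the shut fingers; the grasp point (between the pads) lies 19 mm behind it; z points along the fingers, y is the direction in which the jaws open and shut (so a half turn about z gives the same grasp; the last joint's range is limited). The gripper opens to 85 mm and grips with 20 to 120 N. Pads are 22 mm wide; open, the fingers measure 114 mm over their backs; the gripper's body (76 mm by 85 mm) begins 54 mm behind the grasp point. The pads swing forward as they close: fully open they stand 13 mm farther back than shut.
Start: joints at [0.951, 0.527, 1.433, -0, 1.181, -0.178], TCP at [0.267, 0.565, 0.231] pointing down, gripper open.
Joint ranges: [-3.08, 3.08], [-0.75, 2.2], [0.22, 2.44], [-1.43, 4.57], [0, 2.65], [-2.85, 2.85]. Speed limits (rad/s): [2.79, 2.79, 3.14, 3.14, 3.14, 3.14].

### API

Orientations are given as a unit quaternion [x, y, z, w].
In Python, from station import manip gives the robot as it stands.
- The arm moves only by the tool servo_tool, never from a script. Its argument "increments" is a list of rows, each an object with "hand": the closure, from 0 (fully open) to 1 (shut); "travel": the shift along the tool's x, y, z in mm, a list of three; "yaw": the turn about the tool's z in degrees. A call has 1 to 20 rows; each row shifts and turns the commanded pose from where the row before left it, along the tool's axes as they then stand; what a row does not reach is not made up. A row lasts 1/10 s, in which the tool goes at most 50 mm and 8.59 degrees, less where a joint would pass 70% of its speed; a pose out of reach is approached as far as the arm can. A call with a gripper value outside its range is refused whole. The fingers move at their own pace and stop on an object; "newtons" is the grip in N (left out, the last holds). Time passes only in rows, so rows that do not move let the fingers close. It gives the time, the measured TCP pose, the force and the opening at its end, in the units of the state.
- manip.sense(): the state, without advancing time (a new reading comes with each control period).
- manip.snapshot(name): name is "side" or "top"; returns a dict with "pixels" (420x560x3 uint8, blue, green, red), "fx", "fy", "cx", "cy" (pixels), "R" (3x3) and "t" (3): a world point X has camera coordinates R X + t. Camera axes: x right, y down, z forward; pixel columns grow to the right and rows downward; lengths in m; the calibration is good to about 2 mm. A picture is of the moment at which its call begins. There is no depth.
- manip.sign_off(): hands the job in, once; it reports no verdict.
The state is a dict: "t": time; "q": joint angles; "qd": joint speeds; "tau": joint torques, N m; "tcp_pos": TCP position; "tool_rot": TCP orientation; "force": force on the tool from outside, world axes, zero at the start; "ft_torque": the same for the moment, N m; "finger_gap": opening from 0.0 (shut) to 1.0 (fully open).
Only numpy, scipy, OpenCV 4.12 (cv2) and the standard library are available. Lean on these libraries where they do the work, as an engineer would, in place of code of your own. Each camera call takes 0.05 s, during which the arm holds its last target.

## Working session

There is one attempt and no reset: what is moved stays moved. The work goes in short steps, Python scripts to look and compute and a tool call to move; the robot and the scene stay as the last step left them, time stands still between calls to the robot, and variables do not carry over. Pictures are saved under pics/ and viewed, and the job is handed in when it is done.

Besides the shell and the picture viewer there is one more tool, called after "Emit:" in YAML: its name, and indented under it one key for each argument. servo_tool: Moves the arm, as the interface text tells. Its arguments: {"type":"object","properties":{"increments":{"type":"array","items":{"type":"object","properties":{"hand":{"type":"number"},"travel":{"type":"array","items":{"type":"number"}},"yaw":{"type":"number"}}}},"newtons":{"type":"number"}},"required":["increments"]}

```bash
ls; mkdir -p pics; python3 - <<'E'
from station import manip
import cv2,numpy as np,pickle
for n in("side","top"):
    s=manip.snapshot(n); cv2.imwrite(f"pics/{n}0.png",s["pixels"]); pickle.dump(s,open(f"{n}0.pkl","wb"))
    print(n,s["fx"],s["fy"],s["cx"],s["cy"],np.round(s["R"],3).tolist(),np.round(s["t"],3).tolist())
s=manip.sense();print({k:(np.round(v,3).tolist() if not isinstance(v,(str,type(None))) else v) for k,v in s.items()})
E
```

```text
pics
side 426.8784569611194 426.8784569611194 277.0712387457834 206.01431659672866 [[-0.992, -0.126, 0.019], [-0.085, 0.545, -0.834], [0.095, -0.829, -0.552]] [0.519, 0.082, 1.023]
top 513.5194415368593 513.5194415368593 288.1653991620522 214.38621131343263 [[-0.071, -0.997, -0.002], [-0.974, 0.07, -0.214], [0.213, -0.013, -0.977]] [0.014, 0.536, 1.352]
{'t': 0.1, 'q': [0.951, 0.528, 1.434, -0.0, 1.181, -0.178], 'qd': [-0.002, -0.0, -0.004, 0.001, 0.001, 0.001], 'tau': [-0.0, -44.33, -17.859, -0.0, 0.004, 0.0], 'tcp_pos': [0.267, 0.564, 0.23], 'tool_rot': [0.219, 0.976, -0.001, -0.0], 'force': [0.471, 0.598, -0.415], 'ft_torque': [0.017, 0.024, 0.032], 'finger_gap': 1.002}
```

View pics/side0.png

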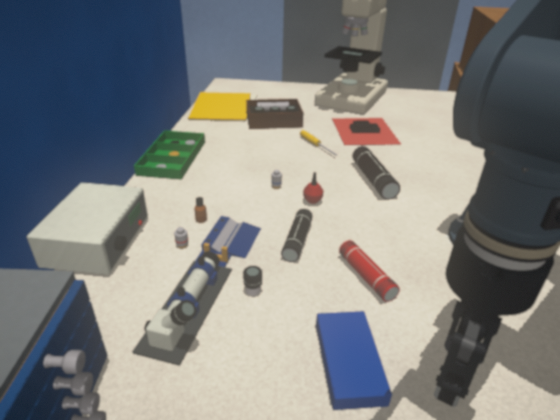

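View pics/top0.png

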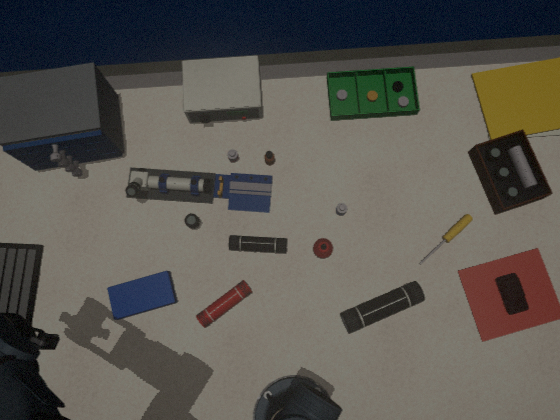

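The top view shows +x upward and +y to the left. The rig is at about (250,190), the target tube at (258,244), the red look-alike at (224,303), and the larger black one at (382,306). I'll zoom in to measure.

```bash
python3 - <<'E'
import cv2
t=cv2.imread("pics/top0.png");c=t[140:280,120:360]
c=cv2.convertScaleAbs(c,alpha=1.6,beta=10)
cv2.imwrite("pics/topz.png",cv2.resize(c,(800,467),interpolation=cv2.INTER_CUBIC))
t=cv2.imread("pics/side0.png");c=t[170:320,140:340]
cv2.imwrite("pics/sidez.png",cv2.resize(c,(800,600),interpolation=cv2.INTER_CUBIC))
E
```

```text
(no output)
```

View pics/topz.png

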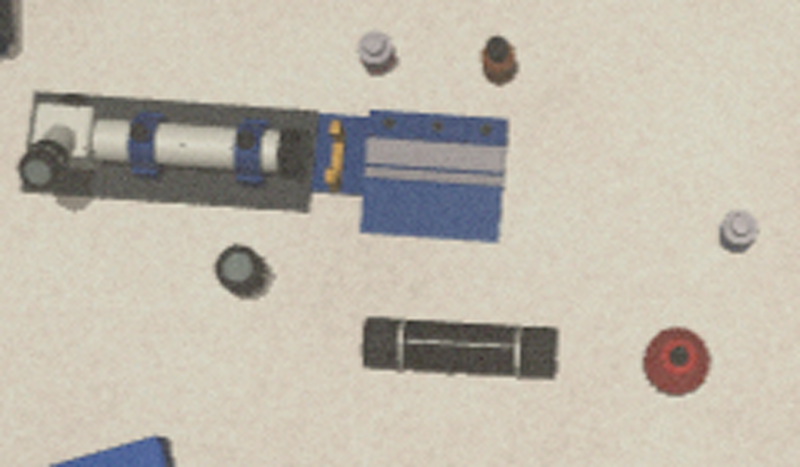

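View pics/sidez.png

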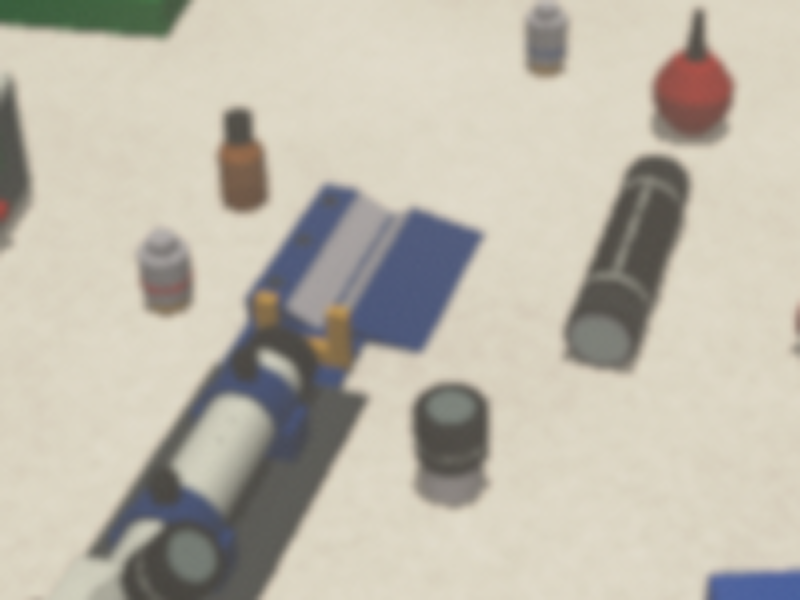

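```bash
cat > h.py <<'E'
import cv2,numpy as np
from scipy.optimize import least_squares,minimize
def proj(s,P):
    P=np.atleast_2d(P); c=P@np.array(s["R"]).T+np.array(s["t"])
    return np.c_[s["fx"]*c[:,0]/c[:,2]+s["cx"],s["fy"]*c[:,1]/c[:,2]+s["cy"]]
def unproj(s,uv,z):
    R=np.array(s["R"]);t=np.array(s["t"]);o=-R.T@t
    d=R.T@np.array([(uv[0]-s["cx"])/s["fx"],(uv[1]-s["cy"])/s["fy"],1.]);return o+d*(z-o[2])/d[2]
def rigw(p,P):  # p=x,y,yaw of rig
    c,s=np.cos(p[2]),np.sin(p[2]);P=np.atleast_2d(P)
    return np.c_[p[0]+c*P[:,0]-s*P[:,1],p[1]+s*P[:,0]+c*P[:,1],P[:,2]]
def cyl(x,y,a,z=.021,L=.16,r=.021):
    th=np.linspace(0,2*np.pi,24,endpoint=False)
    pts=np.array([[r*np.cos(t),e,r*np.sin(t)+z] for t in th for e in(-L/2,L/2)])
    return rigw((x,y,a),pts)
def hullmask(s,P,box,k=6):
    h=cv2.convexHull(proj(s,P).astype(np.float32))[:,0]
    x0,y0,x1,y1=box
    h=((h-[x0,y0]+.5)*k-.5); m=np.zeros(((y1-y0)*k,(x1-x0)*k),np.float32)
    cv2.fillPoly(m,[np.round(h*16).astype(np.int32)],1.,shift=4)
    return cv2.resize(m,(x1-x0,y1-y0),interpolation=cv2.INTER_AREA)
E
python3 - <<'E'
from h import *
import pickle
S={n:pickle.load(open(n+"0.pkl","rb")) for n in("top","side")}
def tz(u,v):return (u/3.3333+120-.35,v/3.3333+140-.35)
def sz(u,v):return (u/4+140-.38,v/4+170-.38)
obs=[("top",tz(361,233),(-.06,.06,0)),("top",tz(498,241),(-.06,-.06,0)),("top",tz(370,111),(.046,.06,.016)),("top",tz(508,119),(.046,-.06,.016)),
("side",sz(483,234),(-.06,-.06,0)),("side",sz(418,351),(-.06,.06,0)),("side",sz(327,184),(.046,-.06,.016))]
def f(p,w=("top","side")): return np.concatenate([proj(S[n],rigw(p,P))[0]-uv for n,uv,P in obs if n in w])
for w in(("top","side"),("top",),("side",)):
    r=least_squares(f,[.6,.1,0],args=(w,));print(w,np.round(r.x,4),np.round(f(r.x,w),2))
    rig=r.x if len(w)==2 else rig
for n,uv,P in obs: print(n,P,np.round(unproj(S[n],uv,P[2]),4))
# tube
boxes={"top":(215,222,300,268),"side":(270,195,325,270)}
M={}
for n,b in boxes.items():
    im=S[n]["pixels"][b[1]:b[3],b[0]:b[2]].astype(float).max(2); print(n,np.percentile(im,[2,20,50,95]))
    hi=np.percentile(im,90);M[n]=im/hi
def g(p,w):
    e=0
    for n in w:
        b=boxes[n];m=hullmask(S[n],cyl(*p),b);e+=np.abs(m-(M[n]<.68)).sum()
    return e
c0=unproj(S["top"],tz(460,348),.021);print(c0)
for w in(("top","side"),("top",),("side",)):
    r=minimize(g,[c0[0],c0[1],0.0],args=(w,),method="Nelder-Mead",options=dict(initial_simplex=[[c0[0],c0[1],0],[c0[0]+.01,c0[1],0],[c0[0],c0[1]+.01,0],[c0[0],c0[1],.1]],xatol=1e-5,fatol=.01))
    c,s=np.cos(rig[2]),np.sin(rig[2]);d=r.x[:2]-rig[:2]
    print(w,np.round(r.x,4),r.fun,"rig frame",c*d[0]+s*d[1],-s*d[0]+c*d[1],np.degrees(r.x[2]-rig[2]))
for n,uv,z in(("ep",tz(241,268),.052),("blower",tz(679,357),.089),("oB",tz(740,230),.052),("oR",tz(376,50),.048),("oil",tz(498,48),.064)):print(n,unproj(S["top"],uv,z))
E
```

```text
('top', 'side') [ 0.6268  0.0809 -0.1514] [-0.95 -0.61 -0.39  0.25 -0.43 -0.98 -0.35 -0.2   1.03 -1.18  0.98 -0.03
 -0.51 -1.38]
('top',) [ 0.6256  0.0795 -0.1377] [-0.2   0.08  0.43  0.37 -0.18 -0.35 -0.05 -0.11]
('side',) [ 0.6276  0.0836 -0.1637] [ 0.74 -0.33 -0.03  0.87 -0.71 -0.86]
top (-0.06, 0.06, 0) [0.5746 0.1466 0.    ]
top (-0.06, -0.06, 0) [0.5591 0.0295 0.    ]
top (0.046, 0.06, 0.016) [0.6783 0.1322 0.016 ]
top (0.046, -0.06, 0.016) [0.6626 0.0137 0.016 ]
side (-0.06, -0.06, 0) [0.5602 0.0358 0.    ]
side (-0.06, 0.06, 0) [0.5787 0.1497 0.    ]
side (0.046, -0.06, 0.016) [0.6606 0.0204 0.016 ]
top [ 39.  67. 126. 129.]
side [ 83. 124. 219. 222.]
[0.46522717 0.06643473 0.021     ]
('top', 'side') [ 0.4659  0.0675 -0.1306] 316.388916015625 rig frame -0.15709861836404215 -0.03748854113828766 1.192663263400967
('top',) [ 0.4655  0.0663 -0.1315] 71.30555725097656 rig frame -0.15731824681627504 -0.03874632411896235 1.1359685883070634
('side',) [ 0.4667  0.0728 -0.1204] 218.4722137451172 rig frame -0.15707106568190746 -0.03212369598213987 1.7753656861254308
ep [0.53974336 0.24132889 0.052     ]
blower [ 0.43451512 -0.11007225  0.089     ]
oB [ 0.54233168 -0.17249424  0.052     ]
oR [0.72202315 0.12143794 0.048     ]
oil [0.71079503 0.01743488 0.064     ]
```

The tube is nearly parallel to the groove (within about 1°). Its +y end is about 35 mm short of the stop, which fits the task text. Next I'll turn the hand so its jaws line up with the rig's y axis.

Emit:
servo_tool:
  increments:
    - {"hand": 0, "travel": [0, 0, 0], "yaw": -6}
    - {"hand": 0, "travel": [0, 0, 0], "yaw": -6}
    - {"hand": 0, "travel": [0, 0, 0], "yaw": -5.5}
    - {"hand": 0, "travel": [0, 0, 0], "yaw": 0}

```text
t: 0.5
tcp_pos: [0.267, 0.5647, 0.2308]
tool_rot: [0.068, 0.998, -0.001, -0.0]
force: [-0.3, 0.3, -0.9]
finger_gap: 1.0
```

```bash
cat >> h.py <<'E'
from scipy.spatial.transform import Rotation
RIG=(.6258,.080,-.136)
def torig(w):
    c,s=np.cos(RIG[2]),np.sin(RIG[2]);d=np.array(w[:2])-RIG[:2];return np.array([c*d[0]+s*d[1],-s*d[0]+c*d[1],w[2]])
def report(m,target=None):
    s=m.sense();R=Rotation.from_quat(s["tool_rot"]).as_matrix()
    print("t",round(s["t"],2),"tcp",np.round(s["tcp_pos"],4),"rig",np.round(torig(s["tcp_pos"])*1e3,1),"yang",round(float(np.degrees(np.arctan2(R[1,1],R[0,1]))),2),"tilt",np.round(R[:,2],3),"F",np.round(s["force"],2),"gap",round(float(s["finger_gap"]),3))
    if target is not None: # rig mm
        w=rigw(RIG,np.array(target)/1e3)[0];print("travel mm",np.round(R.T@(w-np.array(s["tcp_pos"]))*1e3,1))
E
python3 - <<'E'
from h import *
from station import manip
report(manip,(-215,-35,150)); print(manip.sense()["q"])
E
```

```text
t 0.5 tcp [0.267  0.5647 0.2308] rig [-421.2  431.5  230.8] yang 82.18 tilt [-0.001 -0.001 -1.   ] F [-0.32  0.27 -0.92] gap 1.0
travel mm [-206.5 -466.4   81.2]
[ 9.50512634e-01  5.28051932e-01  1.43336116e+00 -2.32729713e-05
  1.18138870e+00 -4.83764466e-01]
```

Emit:
servo_tool:
  increments:
    - {"hand": 0, "travel": [-14, -31, 5], "yaw": 0}
    - {"hand": 0, "travel": [-14, -31, 5], "yaw": 0}
    - {"hand": 0, "travel": [-14, -31, 5], "yaw": 0}
    - {"hand": 0, "travel": [-14, -31, 5], "yaw": 0}
    - {"hand": 0, "travel": [-14, -31, 5], "yaw": 0}
    - {"hand": 0, "travel": [-14, -31, 5], "yaw": 0}
    - {"hand": 0, "travel": [-14, -31, 5], "yaw": 0}
    - {"hand": 0, "travel": [-14, -31, 5], "yaw": 0}
    - {"hand": 0, "travel": [-14, -31, 5], "yaw": 0}
    - {"hand": 0, "travel": [-14, -31, 5], "yaw": 0}
    - {"hand": 0, "travel": [-14, -31, 5], "yaw": 0}
    - {"hand": 0, "travel": [-14, -31, 5], "yaw": 0}
    - {"hand": 0, "travel": [-14, -31, 5], "yaw": 0}
    - {"hand": 0, "travel": [-14, -31, 5], "yaw": 0}
    - {"hand": 0, "travel": [-10.5, -32.4, 11], "yaw": 0}
    - {"hand": 0, "travel": [0, 0, 0], "yaw": 0}
    - {"hand": 0, "travel": [0, 0, 0], "yaw": 0}

```text
t: 2.2
tcp_pos: [0.4082, 0.0744, 0.1501]
tool_rot: [0.07, 0.998, 0.0, -0.001]
force: [0.1, 0.4, 0.8]
finger_gap: 0.999
```

```bash
python3 - <<'E'
from h import *
from station import manip
report(manip,(-215,-35,2))
for n in("side","top"):
    s=manip.snapshot(n); im=s["pixels"]; c=im[150:330,180:360] if n=="top" else im[150:330,200:440]
    cv2.imwrite(f"pics/{n}1.png",cv2.resize(c,None,fx=3,fy=3,interpolation=cv2.INTER_CUBIC))
E
```

```text
t 2.2 tcp [0.4082 0.0744 0.1501] rig [-214.8  -35.1  150.1] yang 81.96 tilt [-0.001  0.    -1.   ] F [0.13 0.35 0.82] gap 0.999
travel mm [  0.    0.  148.1]
```

View pics/side1.png

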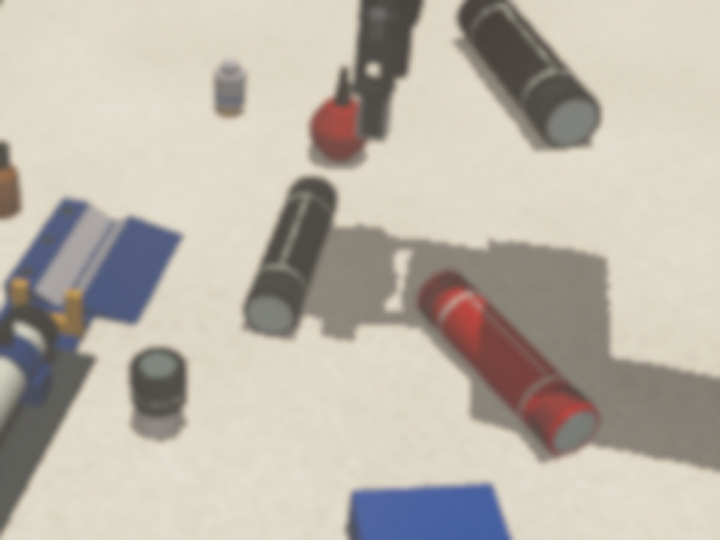

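View pics/top1.png

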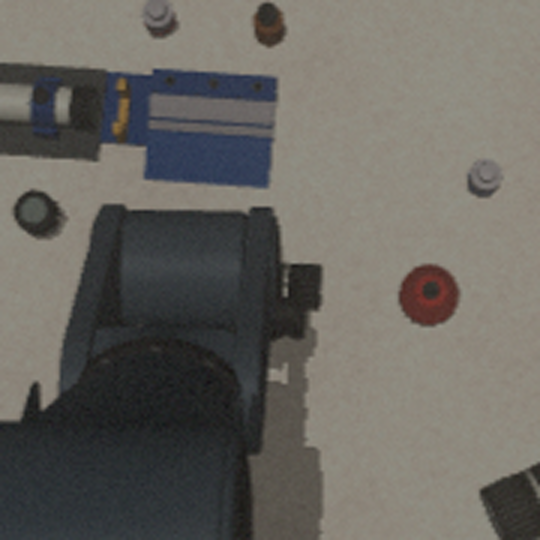

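```bash
python3 - <<'E'
from h import *
import pickle
S={n:pickle.load(open(n+"0.pkl","rb")) for n in("top","side")}
for uv in((240,282),(251,288),(199,318)):w=unproj(S["top"],uv,.021);print(w,torig(w))
for uv in((341,241),(352,241)):w=unproj(S["side"],uv,.03);print(w,torig(w))
E
```

```text
[0.36370874 0.12083803 0.021     ] [-0.26520804  0.00492631  0.021     ]
[0.34526222 0.09166822 0.021     ] [-0.27952936 -0.02647515  0.021     ]
[0.2749551  0.23626453 0.021     ] [-0.3687918   0.10725367  0.021     ]
[0.36675069 0.09658955 0.03      ] [-0.25890654 -0.01868584  0.03      ]
[0.342129   0.09286319 0.03      ] [-0.28279566 -0.02571602  0.03      ]
```

Emit:
servo_tool:
  increments:
    - {"hand": 0, "travel": [0, 0, 30], "yaw": 0}
    - {"hand": 0, "travel": [0, 0, 30], "yaw": 0}
    - {"hand": 0, "travel": [0, 0, 30], "yaw": 0}
    - {"hand": 0, "travel": [0, 0, 30], "yaw": 0}
    - {"hand": 0, "travel": [0, 0, 10], "yaw": 0}
    - {"hand": 0, "travel": [0, 0, 10], "yaw": 0}
    - {"hand": 0, "travel": [0, 0, 5], "yaw": 0}
    - {"hand": 0, "travel": [0, 0, 0], "yaw": 0}
    - {"hand": 0, "travel": [0, 0, 0], "yaw": 0}

```text
t: 3.2
tcp_pos: [0.4089, 0.0749, 0.006]
tool_rot: [0.068, 0.998, -0.0, 0.001]
force: [0.2, 0.7, 0.6]
finger_gap: 1.001
```

```bash
cat > look.py <<'E'
import sys
from h import *
from station import manip
report(manip)
s=manip.snapshot("side"); x0,y0,x1,y1=[int(v) for v in sys.argv[2:6]]
c=s["pixels"][y0:y1,x0:x1];k=4
cv2.imwrite(f"pics/{sys.argv[1]}.png",cv2.resize(c,None,fx=k,fy=k,interpolation=cv2.INTER_CUBIC))
import pickle;pickle.dump(s,open(sys.argv[1]+".pkl","wb"))
E
python3 look.py a1 200 150 400 300
```

```text
t 3.2 tcp [0.4089 0.0749 0.006 ] rig [-214.2  -34.5    6. ] yang 82.19 tilt [ 0.002 -0.    -1.   ] F [0.16 0.7  0.6 ] gap 1.001
```

View pics/a1.png

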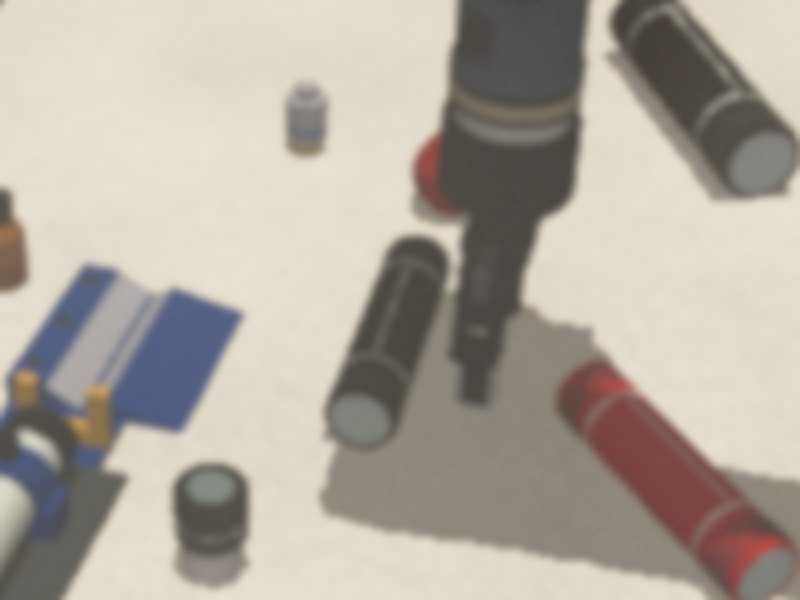

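```bash
python3 - <<'E'
from h import *
import pickle
s=pickle.load(open("a1.pkl","rb"))
for u,v in((475,403),(460,400),(490,403)):
    for z in(.006,.019): print(u,z,np.round(torig(unproj(s,(u/4+200-.4,v/4+150-.4),z))*1e3,1))
E
```

```text
475 0.006 [-212.2   -1.1    6. ]
475 0.019 [-214.1   14.8   19. ]
460 0.006 [-203.5   -1.3    6. ]
460 0.019 [-205.6   14.6   19. ]
490 0.006 [-220.4   -3.5    6. ]
490 0.019 [-222.2   12.5   19. ]
```

Emit:
servo_tool:
  increments:
    - {"hand": 0, "travel": [0, 0, 3], "yaw": 0}
    - {"hand": 0, "travel": [0, 0, 3], "yaw": 0}
    - {"hand": 0, "travel": [-6, 0, 0], "yaw": 0}
    - {"hand": 0, "travel": [-6, 0, 0], "yaw": 0}
    - {"hand": 0, "travel": [0, 0, 0], "yaw": 0}

```text
t: 3.75
tcp_pos: [0.4224, 0.0729, -0.0006]
tool_rot: [0.068, 0.998, -0.0, 0.002]
force: [-0.2, -0.9, -1.1]
finger_gap: 1.001
```

Emit:
servo_tool:
  increments:
    - {"hand": 0, "travel": [-4, 0, 0], "yaw": 0}
    - {"hand": 0, "travel": [-4, 0, 0], "yaw": 0}
    - {"hand": 0, "travel": [-3, 0, 0], "yaw": 0}
    - {"hand": 0, "travel": [-3, 0, 0], "yaw": 0}
    - {"hand": 0, "travel": [-3, 0, 0], "yaw": 0}
    - {"hand": 0, "travel": [-3, 0, 0], "yaw": 0}
    - {"hand": 0, "travel": [-3, 0, 0], "yaw": 0}
    - {"hand": 0, "travel": [-3, 0, 0], "yaw": 0}
    - {"hand": 0, "travel": [-3, 0, 0], "yaw": 0}

```text
t: 4.65
tcp_pos: [0.4492, 0.0692, -0.0007]
tool_rot: [0.068, 0.998, -0.0, -0.0]
force: [-0.9, 0.2, 0.3]
finger_gap: 1.002
```

```bash
python3 look.py a2 200 150 400 300
```

```text
t 4.65 tcp [ 0.4492  0.0692 -0.0007] rig [-173.5  -34.6   -0.7] yang 82.19 tilt [-0. -0. -1.] F [-0.85  0.2   0.26] gap 1.002
```

View pics/a2.png

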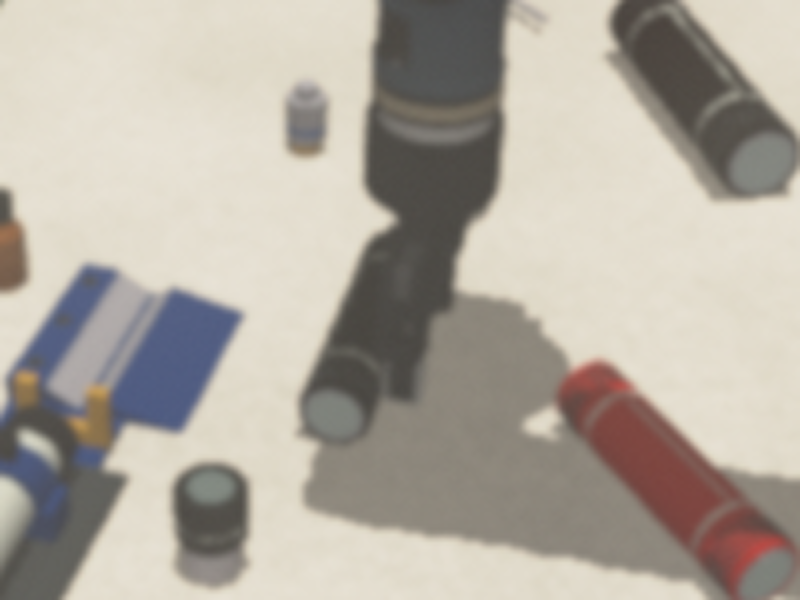

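Emit:
servo_tool:
  increments:
    - {"hand": 0, "travel": [-4, 0, 0], "yaw": 0}
    - {"hand": 0, "travel": [-4, 0, 0], "yaw": 0}
    - {"hand": 0, "travel": [-4, 0, 0], "yaw": 0}
    - {"hand": 0, "travel": [-4, 0, 0], "yaw": 0}
    - {"hand": 0, "travel": [-4, 0, 0], "yaw": 0}
    - {"hand": 0, "travel": [-4, 0, 0], "yaw": 0}
    - {"hand": 0, "travel": [-4, 0, 0], "yaw": 0}
    - {"hand": 0, "travel": [-4, 0, 0], "yaw": 0}
    - {"hand": 0, "travel": [-4, 0, 0], "yaw": 0}
    - {"hand": 0, "travel": [-4, 0, 0], "yaw": 0}
    - {"hand": 0, "travel": [-4, 0, 0], "yaw": 0}
    - {"hand": 0, "travel": [-4, 0, 0], "yaw": 0}
    - {"hand": 0, "travel": [-4, 0, 0], "yaw": 0}
    - {"hand": 0, "travel": [-4, 0, 0], "yaw": 0}
    - {"hand": 0, "travel": [-4, 0, 0], "yaw": 0}
    - {"hand": 0, "travel": [-4, 0, 0], "yaw": 0}

```text
t: 6.3
tcp_pos: [0.5127, 0.0605, -0.0007]
tool_rot: [0.068, 0.998, -0.0, -0.0]
force: [0.4, 0.5, 0.2]
finger_gap: 0.999
```

```bash
python3 look.py a3 150 150 350 300
```

```text
t 6.3 tcp [ 0.5127  0.0605 -0.0007] rig [-109.4  -34.6   -0.7] yang 82.19 tilt [-0. -0. -1.] F [0.36 0.46 0.18] gap 0.999
```

View pics/a3.png

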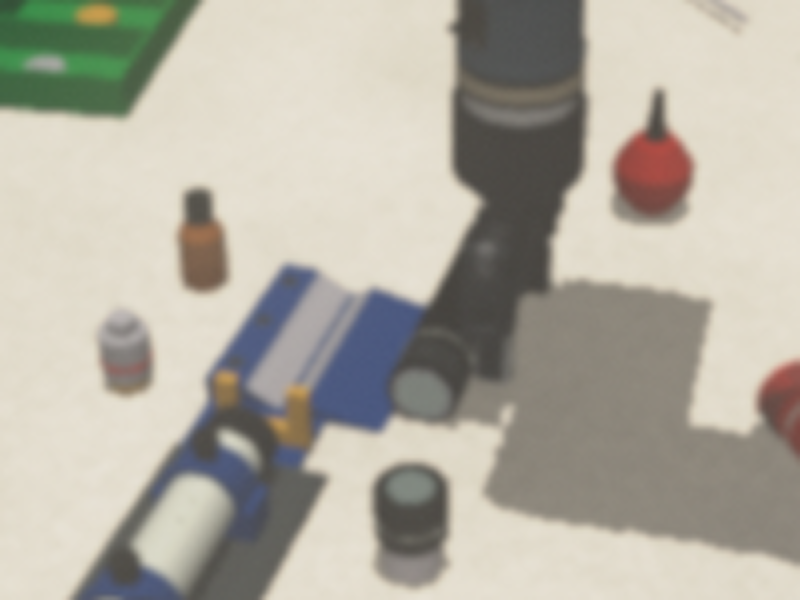

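```bash
python3 - <<'E'
from h import *
import pickle
s=pickle.load(open("a3.pkl","rb"));print(torig(unproj(s,(422/4+150-.4,392/4+150-.4),.021))*1e3)
s=pickle.load(open("a1.pkl","rb"));print(torig(unproj(s,(361/4+200-.4,420/4+150-.4),.021))*1e3)
E
```

```text
[-77.2316042   47.52486261  21.        ]
[-157.18945602   49.20748415   21.        ]
```

Emit:
servo_tool:
  increments:
    - {"hand": 0, "travel": [-4, 0, 0], "yaw": 0}
    - {"hand": 0, "travel": [-4, 0, 0], "yaw": 0}
    - {"hand": 0, "travel": [-3, 0, 0], "yaw": 0}
    - {"hand": 0, "travel": [-3, 0, -1], "yaw": 0}
    - {"hand": 0, "travel": [-3, 0, -1], "yaw": 0}
    - {"hand": 0, "travel": [-3, 0, -1], "yaw": 0}
    - {"hand": 0, "travel": [-3, 0, -1], "yaw": 0}
    - {"hand": 0, "travel": [-3, 0, -1], "yaw": 0}
    - {"hand": 0, "travel": [-3, 0, -1], "yaw": 0}
    - {"hand": 0, "travel": [-3, 0, -1], "yaw": 0}
    - {"hand": 0, "travel": [-3, 0, -1], "yaw": 0}

```text
t: 7.45
tcp_pos: [0.5473, 0.0558, 0.0074]
tool_rot: [0.068, 0.998, -0.0, -0.0]
force: [-1.0, 0.9, 1.1]
finger_gap: 1.008
```

```bash
python3 look.py a4 150 150 350 300
```

```text
t 7.45 tcp [0.5473 0.0558 0.0074] rig [-74.5 -34.6   7.4] yang 82.19 tilt [-0. -0. -1.] F [-0.96  0.92  1.07] gap 1.008
```

View pics/a4.png

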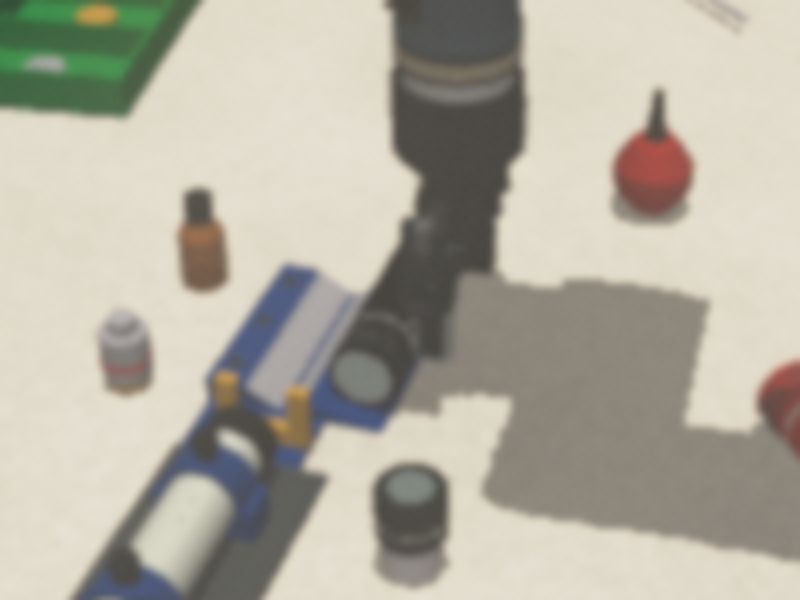

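Emit:
servo_tool:
  increments:
    - {"hand": 0, "travel": [-3, 0, -0.5], "yaw": 0}
    - {"hand": 0, "travel": [-3, 0, -0.5], "yaw": 0}
    - {"hand": 0, "travel": [-3, 0, -0.5], "yaw": 0}
    - {"hand": 0, "travel": [-3, 0, -0.5], "yaw": 0}
    - {"hand": 0, "travel": [-3, 0, 0], "yaw": 0}
    - {"hand": 0, "travel": [-2, 0, 0], "yaw": 0}
    - {"hand": 0, "travel": [-2, 0, 0], "yaw": 0}
    - {"hand": 0, "travel": [-2, 0, 0], "yaw": 0}
    - {"hand": 0, "travel": [-2, 0, 0], "yaw": 0}
    - {"hand": 0, "travel": [-2, 0, 0], "yaw": 0}
    - {"hand": 0, "travel": [-2, 0, 0], "yaw": 0}
    - {"hand": 0, "travel": [-2, 0, 0], "yaw": 0}

```text
t: 8.7
tcp_pos: [0.5771, 0.0517, 0.0095]
tool_rot: [0.068, 0.998, -0.0, 0.001]
force: [1.2, -1.1, -0.1]
finger_gap: 0.997
```

```bash
python3 look.py a5 150 150 350 300
```

```text
t 8.7 tcp [0.5771 0.0517 0.0095] rig [-44.4 -34.6   9.5] yang 82.19 tilt [ 0.002 -0.    -1.   ] F [ 1.17 -1.06 -0.11] gap 0.997
```

View pics/a5.png

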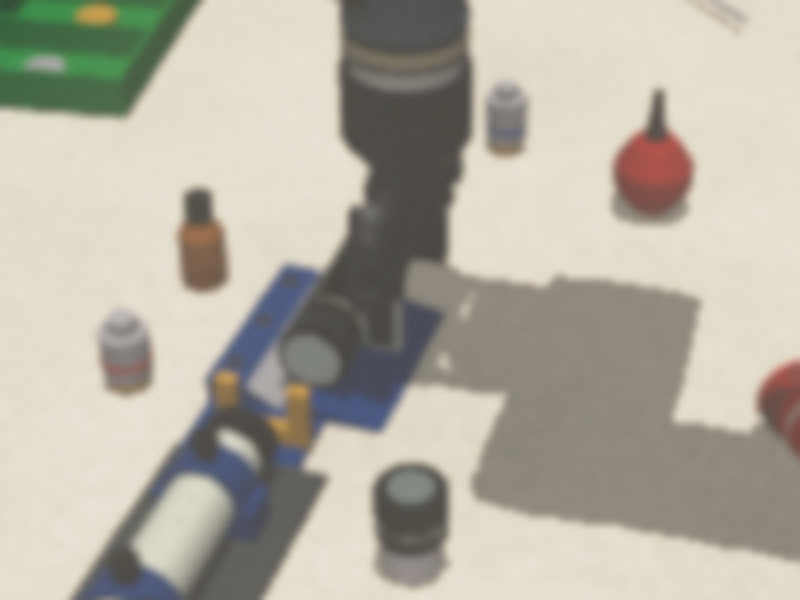

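Emit:
servo_tool:
  increments:
    - {"hand": 0, "travel": [2, 0, 0], "yaw": 0}
    - {"hand": 0, "travel": [8, 0, 0], "yaw": 0}
    - {"hand": 0, "travel": [10, 0, 0], "yaw": 0}
    - {"hand": 0, "travel": [0, 0, 0], "yaw": 0}

```text
t: 9.15
tcp_pos: [0.5529, 0.0551, 0.0091]
tool_rot: [0.068, 0.998, 0.0, -0.002]
force: [-0.6, -0.5, 0.8]
finger_gap: 1.002
```

```bash
python3 look.py a6 150 150 350 300; python3 - <<'E'
from h import *
import pickle
s=pickle.load(open("a5.pkl","rb"));print(torig(unproj(s,(314/4+150-.4,358/4+150-.4),.027))*1e3)
p=lambda P:(proj(s,rigw(RIG,np.array(P)/1e3))[0]-[150,150]+.4)*4
print("expect seated face", p((0,45,27)), "crest", p((-14,45,31)))
E
```

```text
t 9.15 tcp [0.5529 0.0551 0.0091] rig [-68.9 -34.5   9.1] yang 82.2 tilt [-0.004  0.    -1.   ] F [-0.61 -0.52  0.76] gap 1.002
[-11.9825864  42.7973438  27.       ]
expect seated face [292.64105569 356.61067039] crest [315.6866638  355.31236697]
```

View pics/a6.png

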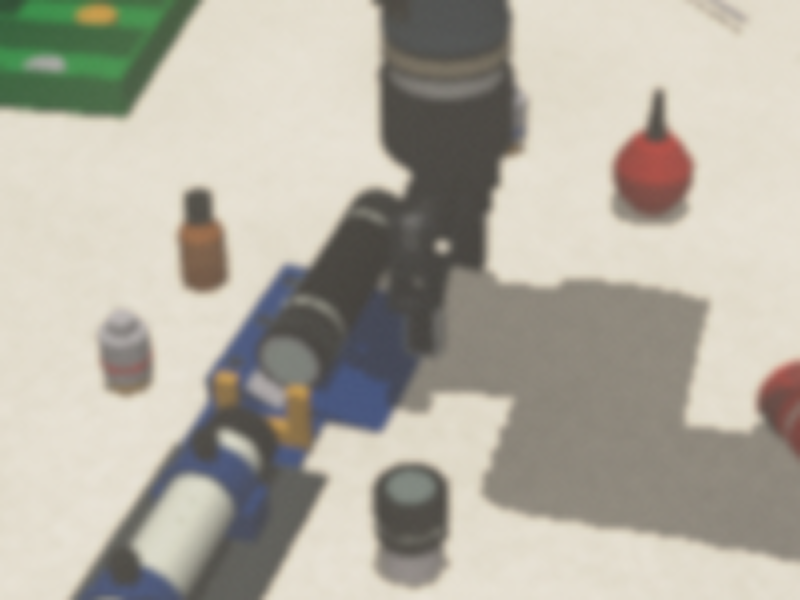

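The tube's end face is now at (290,358), within 3 px of where a seated tube should appear, so it has rolled into the groove. I'll lift clear, shut the hand and go round to the tube's −y end.

Emit:
servo_tool:
  increments:
    - {"hand": 0, "travel": [10, 0, 0], "yaw": 0}
    - {"hand": 0, "travel": [0, 0, -20], "yaw": 0}
    - {"hand": 0, "travel": [0, 0, -30], "yaw": 0}
    - {"hand": 0, "travel": [0, 0, -30], "yaw": 0}
    - {"hand": 0.5, "travel": [0, 0, -30], "yaw": 0}
    - {"hand": 1, "travel": [0, -30, 0], "yaw": 0}
    - {"hand": 1, "travel": [-10, -30, 0], "yaw": 0}
    - {"hand": 1, "travel": [-20, -30, 0], "yaw": 0}
    - {"hand": 1, "travel": [-20, -25, 0], "yaw": 0}
    - {"hand": 1, "travel": [-20, -15, 0], "yaw": 0}
    - {"hand": 1, "travel": [-9, 0, 0], "yaw": 0}
    - {"hand": 1, "travel": [0, 0, 0], "yaw": 0}
    - {"hand": 1, "travel": [0, 0, 0], "yaw": 0}

```text
t: 10.5
tcp_pos: [0.6053, -0.0822, 0.1189]
tool_rot: [0.068, 0.998, 0.0, -0.001]
force: [-0.8, 0.2, 0.2]
finger_gap: -0.002
```

```bash
python3 look.py b1 150 120 350 270; python3 - <<'E'
from h import *
from station import manip
report(manip,(0,-165,24))
s=manip.snapshot("top");cv2.imwrite("pics/b1t.png",cv2.resize(s["pixels"][140:280,160:360],None,fx=4,fy=4,interpolation=cv2.INTER_CUBIC))
E
```

```text
t 10.5 tcp [ 0.6053 -0.0822  0.1189] rig [   1.7 -163.5  118.9] yang 82.24 tilt [-0.002  0.001 -1.   ] F [-0.78  0.24  0.21] gap -0.002
t 10.55 tcp [ 0.6051 -0.082   0.1189] rig [   1.5 -163.3  118.9] yang 82.26 tilt [-0.002  0.001 -1.   ] F [ 0.6  -0.58 -0.61] gap -0.002
travel mm [ 1.2 -1.8 94.9]
```

View pics/b1.png

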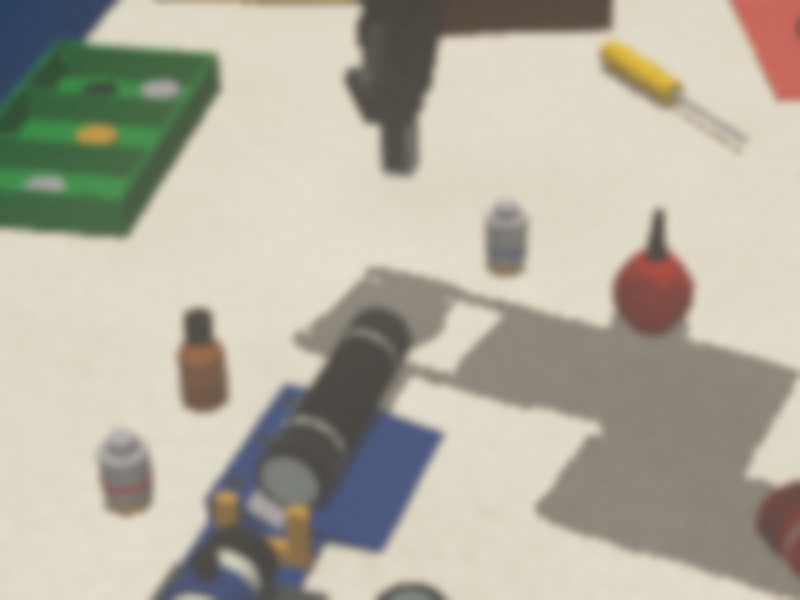

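View pics/b1t.png

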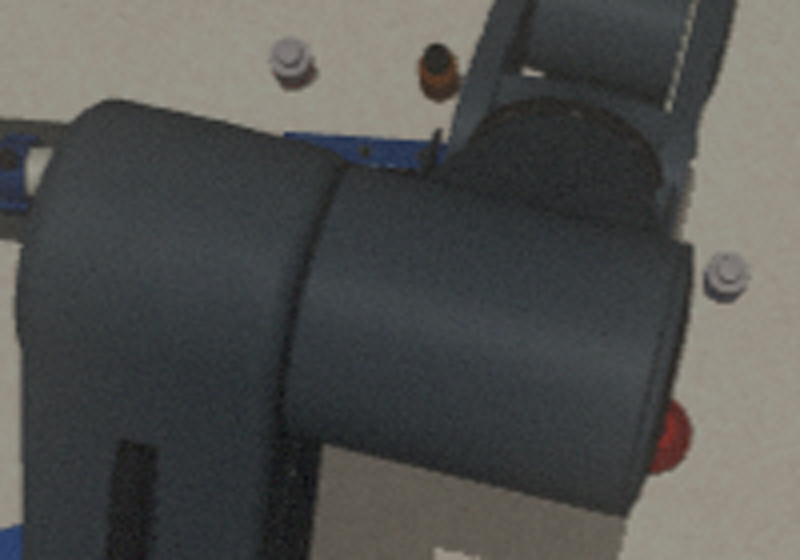

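Emit:
servo_tool:
  increments:
    - {"hand": 1, "travel": [1, 0, 25], "yaw": 0}
    - {"hand": 1, "travel": [0, 0, 25], "yaw": 0}
    - {"hand": 1, "travel": [0, 0, 25], "yaw": 0}
    - {"hand": 1, "travel": [0, 0, 12], "yaw": 0}
    - {"hand": 1, "travel": [0, 0, 8], "yaw": 0}
    - {"hand": 1, "travel": [0, 0, 0], "yaw": 0}
    - {"hand": 1, "travel": [0, 0, 0], "yaw": 0}

```text
t: 11.3
tcp_pos: [0.6062, -0.0834, 0.0251]
tool_rot: [0.068, 0.998, -0.0, 0.001]
force: [0.4, 0.8, 0.4]
finger_gap: 0.001
```

```bash
python3 look.py b2 150 120 350 270
```

```text
t 11.3 tcp [ 0.6062 -0.0834  0.0251] rig [   2.8 -164.6   25.1] yang 82.2 tilt [ 0.001 -0.    -1.   ] F [0.42 0.78 0.42] gap 0.001
```

View pics/b2.png

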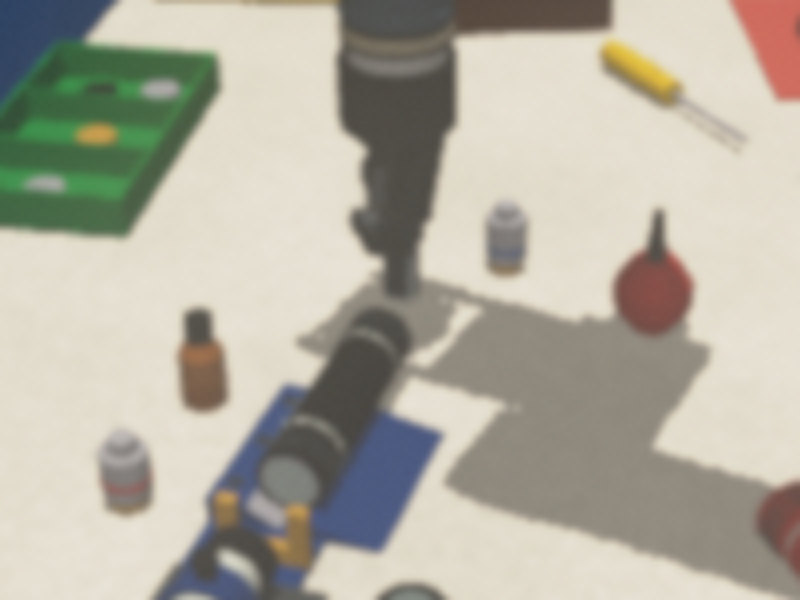

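Emit:
servo_tool:
  increments:
    - {"hand": 1, "travel": [2.5, 5, 0], "yaw": 0}
    - {"hand": 1, "travel": [0, 5, 0], "yaw": 0}
    - {"hand": 1, "travel": [0, 5, 0], "yaw": 0}
    - {"hand": 1, "travel": [0, 3, 0], "yaw": 0}
    - {"hand": 1, "travel": [0, 3, 0], "yaw": 0}
    - {"hand": 1, "travel": [0, 3, 0], "yaw": 0}
    - {"hand": 1, "travel": [0, 3, 0], "yaw": 0}
    - {"hand": 1, "travel": [0, 3, 0], "yaw": 0}
    - {"hand": 1, "travel": [0, 3, 0], "yaw": 0}
    - {"hand": 1, "travel": [0, 2, 0], "yaw": 0}
    - {"hand": 1, "travel": [0, 2, 0], "yaw": 0}
    - {"hand": 1, "travel": [0, 2, 0], "yaw": 0}
    - {"hand": 1, "travel": [0, 2, 0], "yaw": 0}
    - {"hand": 1, "travel": [0, 2, 0], "yaw": 0}
    - {"hand": 1, "travel": [0, 2, 0], "yaw": 0}

```text
t: 12.85
tcp_pos: [0.6094, -0.0385, 0.0243]
tool_rot: [0.068, 0.998, -0.0, 0.0]
force: [-0.7, -2.0, 0.1]
finger_gap: 0.0
```

```bash
python3 look.py b3 150 120 350 270
```

```text
t 12.85 tcp [ 0.6094 -0.0385  0.0243] rig [  -0.2 -119.7   24.3] yang 82.18 tilt [ 0. -0. -1.] F [-0.7  -1.97  0.14] gap 0.0
```

View pics/b3.png

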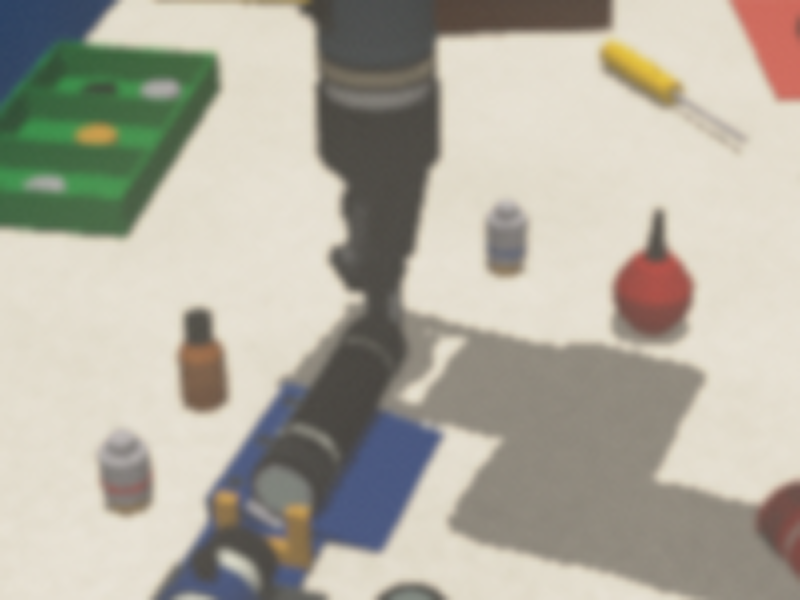

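```bash
python3 - <<'E'
from h import *
import pickle
s=pickle.load(open("b3.pkl","rb"))
for y in(40,45,50,55,60,70,80): print(y,(proj(s,rigw(RIG,np.array((0,y,27))/1e3))[0]-[150,120]+.4)*4)
E
```

```text
40 [295.83266286 471.40142777]
45 [292.64105569 476.61067039]
50 [289.42258895 481.86375236]
55 [286.17692214 487.16122943]
60 [282.903709   492.50366677]
70 [276.27322897 503.3257314 ]
80 [269.5282583  514.33466412]
```

Emit:
servo_tool:
  increments:
    - {"hand": 1, "travel": [0, 2, 0], "yaw": 0}
    - {"hand": 1, "travel": [0, 2, 0], "yaw": 0}
    - {"hand": 1, "travel": [0, 2, 0], "yaw": 0}
    - {"hand": 1, "travel": [0, 2, 0], "yaw": 0}
    - {"hand": 1, "travel": [0, 2, 0], "yaw": 0}

```text
t: 13.4
tcp_pos: [0.6107, -0.0284, 0.0243]
tool_rot: [0.068, 0.998, -0.0, 0.0]
force: [-0.8, -1.6, 0.0]
finger_gap: 0.001
```

```bash
python3 look.py b4 150 120 350 270
```

```text
t 13.4 tcp [ 0.6107 -0.0284  0.0243] rig [  -0.2 -109.5   24.3] yang 82.19 tilt [ 0. -0. -1.] F [-0.83 -1.56  0.05] gap 0.001
```

View pics/b4.png

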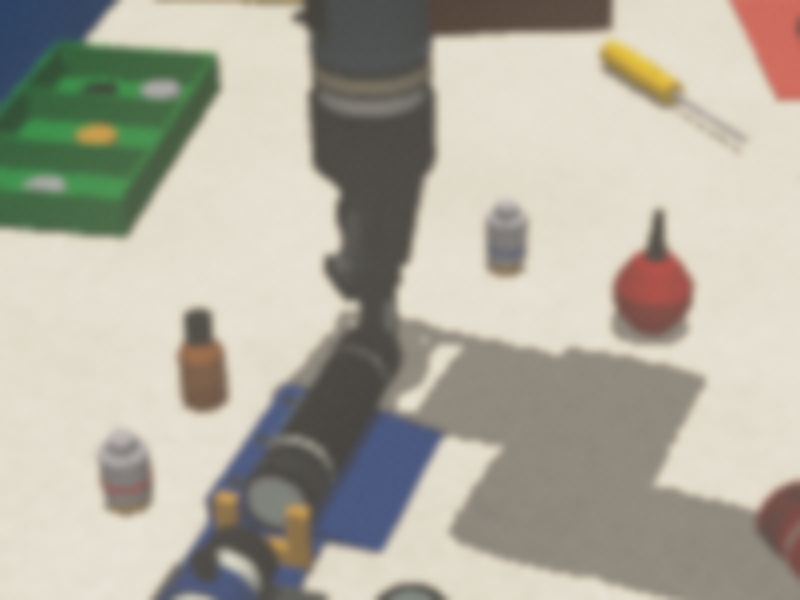

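Emit:
servo_tool:
  increments:
    - {"hand": 1, "travel": [0, 2, 0], "yaw": 0}
    - {"hand": 1, "travel": [0, 2, 0], "yaw": 0}
    - {"hand": 1, "travel": [0, 1, 0], "yaw": 0}
    - {"hand": 1, "travel": [0, 1, 0], "yaw": 0}
    - {"hand": 1, "travel": [0, 1, 0], "yaw": 0}
    - {"hand": 1, "travel": [0, 1, 0], "yaw": 0}

```text
t: 14.05
tcp_pos: [0.6118, -0.0207, 0.0243]
tool_rot: [0.068, 0.998, -0.0, 0.0]
force: [0.1, -1.8, 0.5]
finger_gap: -0.0
```

Emit:
servo_tool:
  increments:
    - {"hand": 1, "travel": [0, 1, 0], "yaw": 0}

```text
t: 14.15
tcp_pos: [0.612, -0.0197, 0.0243]
tool_rot: [0.068, 0.998, -0.0, 0.0]
force: [-0.3, -1.6, 1.1]
finger_gap: 0.001
```

Emit:
servo_tool:
  increments:
    - {"hand": 1, "travel": [0, 1, 0], "yaw": 0}

```text
t: 14.25
tcp_pos: [0.6121, -0.0187, 0.0243]
tool_rot: [0.068, 0.998, -0.0, 0.0]
force: [-0.0, -2.8, 0.1]
finger_gap: 0.0
```

Emit:
servo_tool:
  increments:
    - {"hand": 1, "travel": [0, 0.5, 0], "yaw": 0}

```text
t: 14.35
tcp_pos: [0.6122, -0.0181, 0.0243]
tool_rot: [0.068, 0.998, -0.0, 0.0]
force: [0.3, -1.1, -0.0]
finger_gap: 0.001
```

```bash
python3 look.py b5 150 120 350 270;python3 - <<'E'
import cv2,pickle
s=pickle.load(open("b5.pkl","rb"))
cv2.imwrite("pics/b5z.png",cv2.resize(s["pixels"][200:270,180:270],None,fx=8,fy=8,interpolation=cv2.INTER_CUBIC))
E
```

```text
t 14.35 tcp [ 0.6122 -0.0181  0.0243] rig [ -0.2 -99.1  24.3] yang 82.19 tilt [ 0. -0. -1.] F [ 0.32 -1.1  -0.02] gap 0.001
```

View pics/b5z.png

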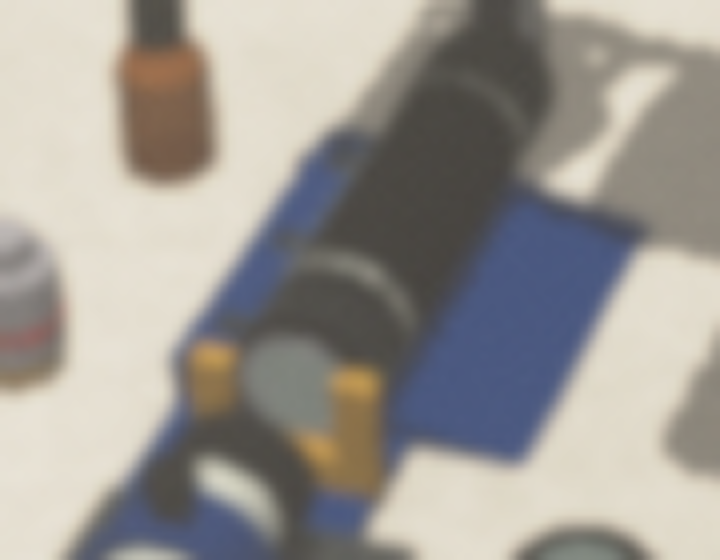

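Force is still only the sliding friction (about 1–3 N), so it hasn't reached the stop yet. I'll continue in fine steps.

Emit:
servo_tool:
  increments:
    - {"hand": 1, "travel": [0, 0.5, 0], "yaw": 0}

```text
t: 14.5
tcp_pos: [0.6122, -0.0177, 0.0243]
tool_rot: [0.068, 0.998, -0.0, 0.0]
force: [-0.1, -2.3, -0.6]
finger_gap: 0.002
```

Emit:
servo_tool:
  increments:
    - {"hand": 1, "travel": [0, 0.5, 0], "yaw": 0}

```text
t: 14.6
tcp_pos: [0.6123, -0.0173, 0.0243]
tool_rot: [0.068, 0.998, -0.0, 0.0]
force: [-0.3, -1.7, 1.5]
finger_gap: -0.0
```

Emit:
servo_tool:
  increments:
    - {"hand": 1, "travel": [0, 0.5, 0], "yaw": 0}

```text
t: 14.7
tcp_pos: [0.6123, -0.0168, 0.0244]
tool_rot: [0.068, 0.998, -0.0, 0.0]
force: [-0.2, -2.2, -0.1]
finger_gap: -0.001
```

Emit:
servo_tool:
  increments:
    - {"hand": 1, "travel": [0, 0.5, 0], "yaw": 0}

```text
t: 14.8
tcp_pos: [0.6124, -0.0162, 0.0243]
tool_rot: [0.068, 0.998, -0.0, 0.0]
force: [-0.1, -0.7, 0.4]
finger_gap: 0.001
```

Emit:
servo_tool:
  increments:
    - {"hand": 1, "travel": [0, 0.5, 0], "yaw": 0}

```text
t: 14.9
tcp_pos: [0.6125, -0.0157, 0.0243]
tool_rot: [0.068, 0.998, -0.0, 0.0]
force: [-0.5, -2.7, 0.2]
finger_gap: 0.001
```

Emit:
servo_tool:
  increments:
    - {"hand": 1, "travel": [0, 0.5, 0], "yaw": 0}

```text
t: 15.0
tcp_pos: [0.6125, -0.0152, 0.0243]
tool_rot: [0.068, 0.998, -0.0, 0.0]
force: [-0.6, -1.7, -0.2]
finger_gap: -0.0
```

Emit:
servo_tool:
  increments:
    - {"hand": 1, "travel": [0, 0.5, 0], "yaw": 0}

```text
t: 15.1
tcp_pos: [0.6126, -0.0147, 0.0243]
tool_rot: [0.068, 0.998, -0.0, 0.0]
force: [-0.3, -2.3, -0.6]
finger_gap: -0.001
```

Emit:
servo_tool:
  increments:
    - {"hand": 1, "travel": [0, 0.5, 0], "yaw": 0}

```text
t: 15.2
tcp_pos: [0.6127, -0.0142, 0.0243]
tool_rot: [0.068, 0.998, -0.0, 0.0]
force: [0.6, -2.5, 0.3]
finger_gap: 0.0
```

Emit:
servo_tool:
  increments:
    - {"hand": 1, "travel": [0, 0.5, 0], "yaw": 0}

```text
t: 15.3
tcp_pos: [0.6127, -0.0137, 0.0243]
tool_rot: [0.068, 0.998, -0.0, 0.0]
force: [0.3, -1.9, 0.5]
finger_gap: -0.001
```

Emit:
servo_tool:
  increments:
    - {"hand": 1, "travel": [0, 0.5, 0], "yaw": 0}

```text
t: 15.4
tcp_pos: [0.6128, -0.0132, 0.0243]
tool_rot: [0.068, 0.998, -0.0, 0.0]
force: [0.1, -2.4, 0.7]
finger_gap: 0.0
```

Emit:
servo_tool:
  increments:
    - {"hand": 1, "travel": [0, 0.5, 0], "yaw": 0}

```text
t: 15.5
tcp_pos: [0.6129, -0.0127, 0.0243]
tool_rot: [0.068, 0.998, -0.0, 0.0]
force: [0.1, -1.7, 1.1]
finger_gap: -0.003
```

```bash
python3 look.py b6 150 120 350 270;python3 - <<'E'
import cv2,pickle
s=pickle.load(open("b6.pkl","rb"))
cv2.imwrite("pics/b6z.png",cv2.resize(s["pixels"][200:270,180:270],None,fx=8,fy=8,interpolation=cv2.INTER_CUBIC))
E
```

```text
t 15.5 tcp [ 0.6129 -0.0127  0.0243] rig [ -0.2 -93.6  24.3] yang 82.19 tilt [-0. -0. -1.] F [ 0.13 -1.66  1.12] gap -0.003
```

View pics/b6z.png

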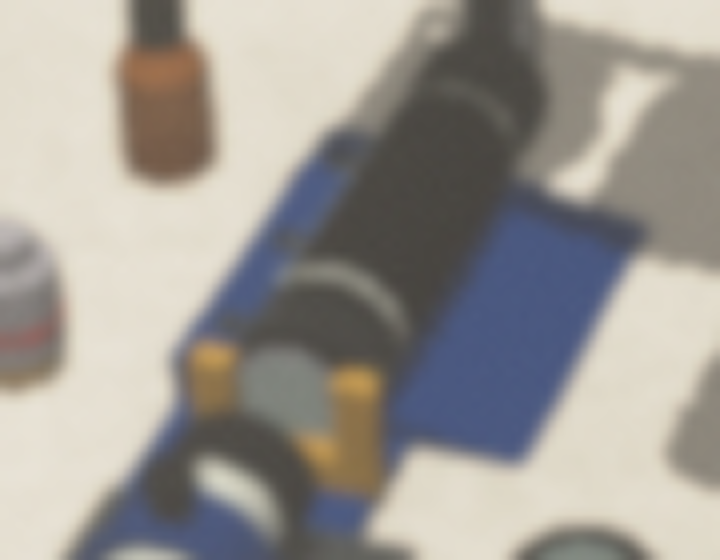

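Emit:
servo_tool:
  increments:
    - {"hand": 1, "travel": [0, 0.5, 0], "yaw": 0}

```text
t: 15.65
tcp_pos: [0.6129, -0.0127, 0.0243]
tool_rot: [0.068, 0.998, -0.0, 0.0]
force: [-0.4, -5.1, 0.5]
finger_gap: 0.0
```

Emit:
servo_tool:
  increments:
    - {"hand": 1, "travel": [0, 0.5, 0], "yaw": 0}

```text
t: 15.75
tcp_pos: [0.6129, -0.0127, 0.0243]
tool_rot: [0.068, 0.998, -0.001, -0.0]
force: [-0.9, -6.7, 0.6]
finger_gap: -0.005
```

Emit:
servo_tool:
  increments:
    - {"hand": 1, "travel": [0, 0.5, 0], "yaw": 0}

```text
t: 15.85
tcp_pos: [0.6129, -0.0126, 0.0243]
tool_rot: [0.068, 0.998, -0.001, -0.0]
force: [-1.4, -7.5, 0.9]
finger_gap: -0.002
```

Emit:
servo_tool:
  increments:
    - {"hand": 1, "travel": [0, 0.5, 0], "yaw": 0}

```text
t: 15.95
tcp_pos: [0.613, -0.0126, 0.0244]
tool_rot: [0.068, 0.998, -0.001, -0.0]
force: [-2.6, -8.8, 0.7]
finger_gap: -0.001
```

The TCP has stopped at rig y ≈ −93.5 while the force climbs to about 9 N, so the tube is against the stop. Now I'll back away.

Emit:
servo_tool:
  increments:
    - {"hand": 1, "travel": [0, -1, 0], "yaw": 0}
    - {"hand": 1, "travel": [0, -1, 0], "yaw": 0}
    - {"hand": 1, "travel": [0, -2, 0], "yaw": 0}
    - {"hand": 1, "travel": [0, -4, 0], "yaw": 0}
    - {"hand": 1, "travel": [0, -10, 0], "yaw": 0}
    - {"hand": 1, "travel": [0, -15, 0], "yaw": 0}
    - {"hand": 1, "travel": [0, -10, 0], "yaw": 0}
    - {"hand": 1, "travel": [0, 0, -20], "yaw": 0}
    - {"hand": 1, "travel": [0, 0, -40], "yaw": 0}
    - {"hand": 1, "travel": [0, 0, -40], "yaw": 0}
    - {"hand": 1, "travel": [0, 0, -40], "yaw": 0}
    - {"hand": 1, "travel": [0, -20, -40], "yaw": 0}
    - {"hand": 1, "travel": [0, -40, 0], "yaw": 0}
    - {"hand": 1, "travel": [0, -40, 0], "yaw": 0}
    - {"hand": 1, "travel": [0, -40, 0], "yaw": 0}
    - {"hand": 1, "travel": [0, -40, 0], "yaw": 0}
    - {"hand": 1, "travel": [0, -20, 0], "yaw": 0}
    - {"hand": 1, "travel": [0, 0, 0], "yaw": 0}
    - {"hand": 1, "travel": [0, 0, 0], "yaw": 0}

```text
t: 17.85
tcp_pos: [0.5796, -0.2512, 0.204]
tool_rot: [0.069, 0.998, 0.001, -0.0]
force: [-0.4, -0.2, -0.4]
finger_gap: -0.004
```

```bash
python3 look.py c1 150 120 350 270;python3 - <<'E'
import cv2,pickle
from h import *
s=pickle.load(open("c1.pkl","rb"))
a=cv2.resize(s["pixels"][200:270,180:270],None,fx=6,fy=6,interpolation=cv2.INTER_CUBIC)
cv2.imwrite("pics/c1z.png",a)
from station import manip
s=manip.snapshot("top");pickle.dump(s,open("c1t.pkl","wb"));cv2.imwrite("pics/c1t.png",cv2.resize(s["pixels"][150:270,180:380],None,fx=4,fy=4,interpolation=cv2.INTER_CUBIC))
E
```

```text
t 17.85 tcp [ 0.5796 -0.2512  0.204 ] rig [  -0.9 -334.4  204. ] yang 82.12 tilt [-0.001  0.002 -1.   ] F [-0.36 -0.23 -0.35] gap -0.004
```

View pics/c1z.png

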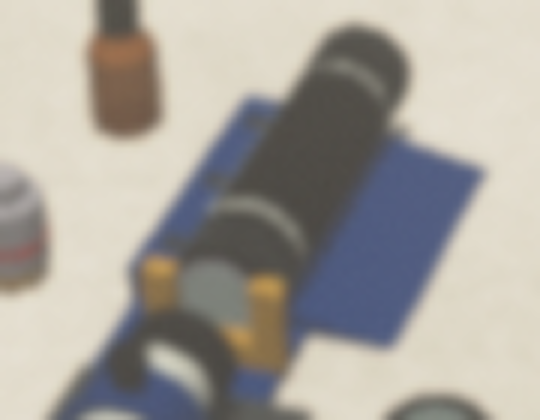

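View pics/c1t.png

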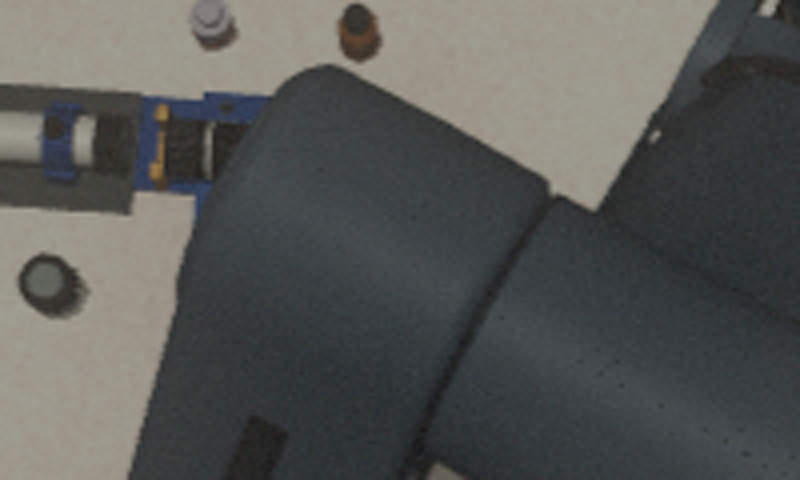

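```bash
python3 - <<'E'
import pickle,cv2,numpy as np
from h import *
a,b,o=[pickle.load(open(f,"rb"))["pixels"] for f in("b6.pkl","c1.pkl","b5.pkl")]
g=lambda i:cv2.cvtColor(i[226:250,206:234],cv2.COLOR_BGR2GRAY).astype(np.float32)
print("post-vs-contact",cv2.phaseCorrelate(g(a),g(b)),"b5 vs b6 ref(5.5mm)",cv2.phaseCorrelate(g(o),g(a)))
# bystanders moved?
s0=pickle.load(open("side0.pkl","rb"))["pixels"]
for n,(x0,y0,x1,y1) in dict(oil=(190,192,212,226),oR=(170,222,194,250),ep=(238,260,268,296),oB=(266,165,288,192),blower=(298,168,330,208),red=(336,236,402,302),big=(348,142,402,198)).items():
    d=[cv2.cvtColor(i[y0:y1,x0:x1],cv2.COLOR_BGR2GRAY).astype(np.float32) for i in(s0,b)]
    print(n,np.round(cv2.phaseCorrelate(*d)[0],2),round(float(np.abs(d[0]-d[1]).mean()),1))
cv2.imwrite("pics/c1full.png",b)
E
```

```text
post-vs-contact ((0.06519797087807255, 0.0005901032151722774), 1.0042389118009143) b5 vs b6 ref(5.5mm) ((-0.42898497343418285, 0.6225991738867052), 0.8926383240355386)
oil [ 0.02 -0.03] 5.5
oR [-0.02 -0.1 ] 6.3
ep [0.03 0.14] 6.1
oB [-1.19 -0.49] 30.4
blower [-0.14 -0.26] 25.9
red [-0.02  0.07] 25.1
big [ 0.11 -0.  ] 5.1
```

View pics/c1full.png

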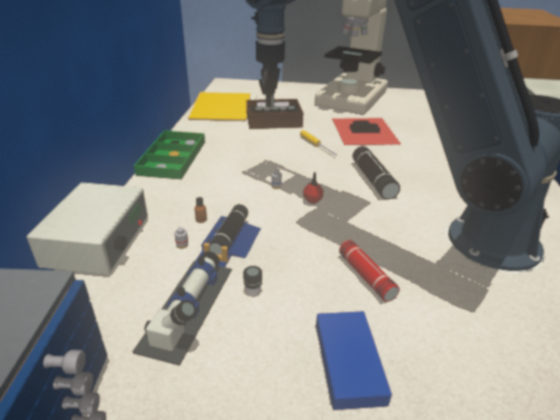

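The tube sits in the groove with its end at the brass stop (face near pixel (216,249)). It did not shift when I released it (0.07 px). The bystanders stand where they were, and only the arm's shadow falls across some of them. Handing in.

```bash
python3 -c "
from station import manip
print(manip.sign_off())"
```

```text
the job is handed in; nothing more can be done
None
```

The lens tube is in the V-groove with its end against the brass stop, and I handed the job in at about 18 s of the 54 s allowed.

- **Rolling:** I rolled the tube with both open fingers against its side, at about 30–40 mm/s and without pinching or lifting it. The force readings stayed within the sensor noise of about 1 N. It went up the slope, over the crest and dropped into the groove. Its end face then appeared within 3 px of where a seated tube should.
- **Pushing to the stop:** I pushed it along the groove by its −y end with the shut fingertips, against about 2 N of sliding friction. It stopped moving and the force rose to about 9 N, which I took as contact. That came about 3 mm later than I first estimated from the images, roughly what the camera calibration error allows.
- **After release:** I backed the hand off and lifted it well clear. The tube did not shift in the side view (0.07 px).
- **Bystanders:**
    - The eyepiece, oil bottle, red-banded objective and larger black tube matched their starting images.
    - The red tube and blower also lined up (0.3 px at most), though their brightness differed. I put that down to the arm's shadow.
    - The blue-banded objective's check was inconclusive: it showed a 1.2 px apparent shift with the arm's shadow across it. By eye it had not moved, and the hand never came near it.
    - The slide box and screwdriver I checked only by eye, in the final side view.

The final top view was mostly blocked by the arm; it showed only the tube's end meeting the brass stop. The seating check therefore rests mainly on the side camera and the force rise.

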